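Lock the fresh bayonet cartridge of a water polisher and open the feed

ROBOT

A 7-joint arm with a two-finger parallel gripper is mounted at the origin on a cart in front of the work surface, level with it; the furniture and walls round the work are solid. World frame = base frame: x ahead of the robot, y to its left, z up, the work surface at z = 0. Lengths are in m, angles in rad, forces in N, time in s.
With the tool pointing down it reaches from about 0.425 to 1.025 m from the base axis. Payload 9.4 kg.
Tool frame: the origin (TCP) lies midway between the tips of the shut fingers; the grasp point (between the pads) lies 19 mm behind it (r.grip_depth is the z of the grasp point in the tool frame, in m); z points along the fingers, y is the line along which they close (so a half turn about z gives the same grasp; the last joint's range is limited). The gripper opens to 93 mm and grips with 3 to 60 N. Pads are 15 mm wide; open, the fingers measure 128 mm over their backs; the gripper's body (75 mm by 188 mm) begins 65 mm behind the grasp point.
Start: joints at [-1.39, 0.599, -0.003, 1.599, 0.002, 0.943, -0.08], TCP at [0.185, 0.701, 0.219] pointing down, gripper open.
Joint ranges: [-2.57, 2.57], [-0.35, 1.97], [-1.29, 1.29], [0.11, 2.56], [-1.05, 4.19], [0.11, 1.86], [-2.63, 2.63]. Speed limits (rad/s): [2.22, 2.22, 3.01, 3.01, 3.14, 3.14, 3.14].

INTERFACE

Orientations are given as a 3x3 rotation matrix whose columns are the frame's x, y, z axes.
In Python, from bench import r, eyes, ticket gives the robot as it stands.
- The arm moves only by the tool servo_tool, never from a script. Its argument "increments" is a list that holds one entry, the list of rows, each a list of 5 numbers: the shift along the world's x, y, z in mm, then the turn about the world's z in rad, then the opening in per cent of the stroke, from 0 (shut) to 100 (fully open). In form: [[[tx, ty, tz, twist, gripper], ...]]. A call has 1 to 5 rows; each row shifts and turns the commanded pose from where the row before left it; what a row does not reach is not made up. A row lasts 1/8 s, in which the tool goes at most 62.5 mm and 10.7 degrees, less where a joint would pass 70% of its speed; a pose out of reach is approached as far as the arm can. A call with a gripper value outside its range is refused whole. The fingers move at their own pace and stop on an object; the grip force is fixed at half the most. Time passes only in rows, so rows that do not move let the fingers close. It gives the time, the measured TCP pose, the force, the opening and the grip force at its end, in the units of the state.
- r.sense(): the state, without advancing time (a new reading comes with each control period).
- eyes.get_image(name): name is "side" or "top"; returns a dict with "image" (480x640x3 uint8, blue, green, red), "range_z" (480x640 float32, m along the optical axis (not along the pixel's ray), 0 where there is no reading), "fx", "fy", "cx", "cy" (pixels), "k1" (the pictures are not rectified: a ray, as slopes to the right and down, at radius r is drawn at 1 + k1 r^2 times it, then the intrinsics apply), "world_from_camera" (4x4, takes a point from camera to world coordinates). Camera axes: x right, y up, looking along -z (the intrinsics and any distortion apply to the point x, -y, -z); pixel columns grow to the right and rows downward; lengths in m; the calibration is good to about 2 mm. A picture is of the moment at which its call begins.
- ticket.close_job(): hands the job in; it is judged then, once.
The state is a dict: "t": time; "joints": joint angles; "qd": joint speeds; "effort": joint torques, N m; "tool_pos": TCP position; "tool_rot": TCP orientation; "wrist_force": force on the tool from outside, world axes, zero at the start; "moment": the same for the moment, N m; "gripper_width": finger opening in m; "grasp_force": force on a finger pad.
Only numpy, scipy, OpenCV 4.12 (cv2) and the standard library are available. Lean on these libraries where they do the work, as an engineer would, in place of code of your own. Each camera call takes 0.05 s, during which the arm holds its last target. There are 200 camera calls.

TASK

A fresh filter cartridge (blue) has been set into the water polisher but not locked yet. Push it down by its wing grip against the spring, turn it clockwise (seen from above) about a quarter turn until it comes to its stop, and let it spring up into its locking notch like the grey one beside it; only then open the water by swinging the red lever of the feed cock fully in line with its pipe. Leave the glassware round the polisher undisturbed.

Things in the scene. Friction and masses are not known exactly. Their poses are not given: they have to be found in the camera images.
- polisher: Fixed bench unit: slate base 156 (x) x 278 (y) x 45 mm high, two steel bayonet sockets on top (axes at x 0, y +64 and -64 mm), bent spout 132 mm high off its +y end, brass inlet pipe with feed cock off its -y end. Origin on the worktop under the base centre, z up, display side faces -x. At each socket a white deck dash (-x) marks the wing's open direction, a green dot (+y) the locked one.
- socket_left (a point): Rim centre of the +y socket, 82 mm above the worktop; the -y one is equal. Outside 74, bore 48 mm. Entry slots 12.5 mm wide at -x and +x, then a channel clockwise from above under an 9 mm deep bridge, ending at a stop in a notch 4 mm higher than the bridge. A spring in the socket lifts the cartridge: 6 N unlocked, 0.6 N more per mm pushed in.
- socket_right (a point): Rim centre of the -y socket, 82 mm above the worktop, same as the other one
- cartridge: Fresh filter cartridge, loose, 0.28 kg, white with BLUE band and wing; stands unlocked in either socket, wing along the polisher's x. Origin: centre of the neck's underside, z up. Neck 45 mm wide, z 0 to 34 mm; two lugs along its +-x, 9 mm wide, z 14 to 20, out to 35 mm; body 66 mm wide, z 34 to 79; on top an upright wing bar 58 mm long (its x), 14 mm thick (y), z 79 to 111 mm.
- wing (a point): Centre of the blue wing bar, on the axis, 95 mm above the cartridge's origin, 16 mm above the shoulder. Cartridge origin height: 61 mm unlocked, 50 mm pushed to the bottom, 57 mm locked. It turns only when pushed in 8.5 to 11 mm, clockwise only; the stop is at about 86 deg; let go between 76 deg and the stop it springs up into the notch, locked, and cannot turn back.
- locked_cartridge: The other cartridge, same shape with GREY band and wing, already locked and immovable in the other socket: origin 57 mm above the worktop, wing turned 80 deg clockwise from the polisher's x. Leave it.
- feed_cock (a joint): Feed cock, rad: 0 shut (red lever across the pipe, pointing to the polisher's -x), 1.57 fully open at its stop (lever in line with the pipe, pointing to -y); opens counter-clockwise seen from above, starts at 0 to 0.15, stays where it is left; friction about 0.08 N m.
- cock_pivot (a point): Vertical axis of the cock at mid-height of the lever, 68 mm above the worktop, at x -45, y -180 mm in the polisher's frame. The lever reaches 76 mm out from here; its red sleeve runs from 20 to 76 mm, 14 mm wide, 10 mm high. The brass pipe and valve body below it rise to 45 mm above the worktop.
- cock_tip (a point): Point on the red lever's centre line, 65 mm out from the pivot; it moves with the lever
- beaker: Bystander: 100 ml glass beaker, 54 mm wide, 70 mm high, under the spout; origin at the centre of its foot
- flask: Bystander: conical flask, 64 mm wide, 105 mm high, behind the feed cock; origin at the centre of its foot
- vial: Bystander: sample vial with a white cap, 23 mm wide, 56 mm high, in front of the polisher; origin at the centre of its foot
Mind the look-alikes: they are no part of the job. What is shaped like the cartridge but turquoise is not meant.

How it is judged:
By the outcome, as a careful person would: the job done as asked, in the order asked, and still so for the second after the job is handed in, with the robot touching nothing.
It also fails if it takes over 48 s, if anything falls off the work surface, if the arm or the gripper's body presses on something with over 40 N, if the wrist force passes 120 N, or if a joint passes its speed limit or range.

## Working session

There is one attempt and no reset: what is moved stays moved. The work goes in short steps, Python scripts to look and compute and a tool call to move; the robot and the scene stay as the last step left them, time stands still between calls to the robot, and variables do not carry over. Pictures are saved under pics/ and viewed, at most 10 in all, crops included, and the job is handed in when it is done.

Besides the shell and the picture viewer there is one more tool, called after "Call:" in YAML: its name, and indented under it one key for each argument. servo_tool: Moves the arm, as the interface text tells. Its arguments: {"type":"object","properties":{"increments":{"type":"array"}},"required":["increments"]}

```bash
mkdir -p pics; ls
cat > h.py <<'E'
import numpy as np, cv2
from bench import r, eyes, ticket
def px2w(d,u,v,z=None):
    K=np.array([[d["fx"],0,d["cx"]],[0,d["fy"],d["cy"]],[0,0,1.]])
    p=cv2.undistortPoints(np.float64(np.c_[np.ravel(u),np.ravel(v)])[:,None],K,np.array([d["k1"],0,0,0.]))[:,0]
    ray=np.c_[p[:,0],-p[:,1],-np.ones(len(p))]
    T=np.array(d["world_from_camera"])
    if z is None:
        ray=ray*d["range_z"][np.int32(np.ravel(v)),np.int32(np.ravel(u))][:,None]
        return ray@T[:3,:3].T+T[:3,3]
    w=ray@T[:3,:3].T
    return T[:3,3]+w*((z-T[2,3])/w[:,2])[:,None]
E
python3 - <<'E'
from h import *
for n in("top","side"):
    d=eyes.get_image(n); cv2.imwrite(f"pics/{n}0.png",d["image"]); print(n,np.round(d["world_from_camera"],3).tolist(),d["fx"],d["k1"])
s=r.sense();print(s["t"],s["tool_pos"],np.round(s["tool_rot"],3).tolist(),s["gripper_width"],r.grip_depth)
E
```

```text
pics
top [[0.01, 0.994, -0.107, 0.483], [-1.0, 0.011, 0.01, -0.005], [0.011, 0.106, 0.994, 1.138], [0.0, 0.0, 0.0, 1.0]] 567.3619804634455 -0.12926149707360576
side [[0.985, 0.111, -0.135, 0.461], [-0.174, 0.543, -0.822, -0.815], [-0.018, 0.832, 0.554, 0.662], [0.0, 0.0, 0.0, 1.0]] 617.6942887608482 -0.10301798500893587
0.1 [0.18472661 0.70064194 0.21786748] [[-0.967, 0.255, -0.0], [0.255, 0.967, -0.001], [-0.0, -0.001, -1.0]] 0.09326747519346891 -0.0188
```

View pics/top0.png

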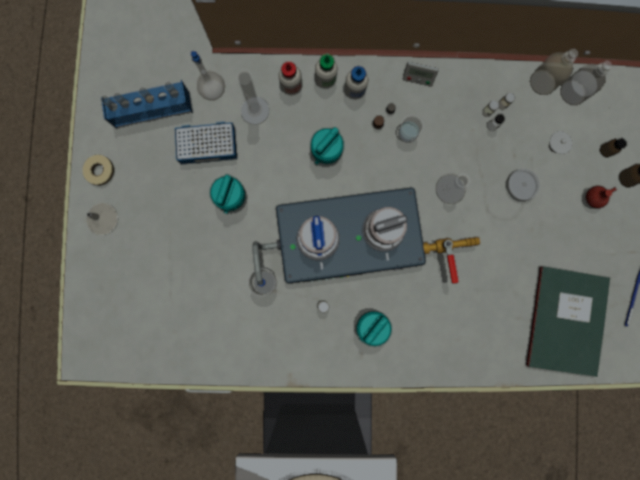

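View pics/side0.png

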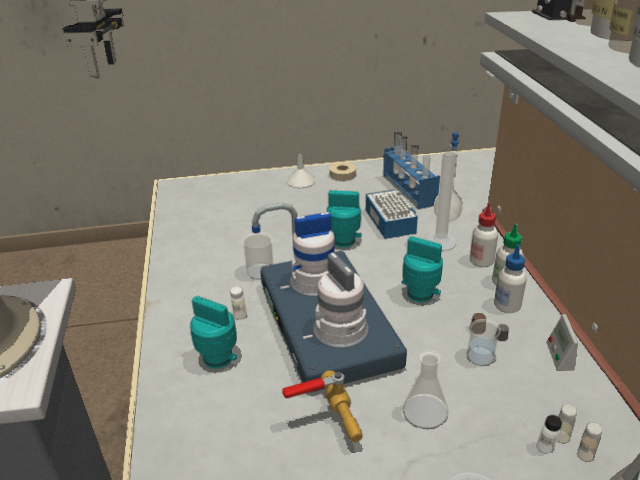

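The top view shows the blue-winged cartridge at (318,235). Candidates that could be confused with it are the grey locked one at (388,225) and turquoise ones at (228,193), (327,146) and (374,328). The blue one is the target. The red lever runs from (448,243) to (454,282), the vial is at (322,307), the beaker at (262,283) and the flask at (452,188).

```bash
cat >> h.py <<'E'
def scene(save=None,verbose=True):
    d=eyes.get_image("top"); im=d["image"]; b,g,rr=[im[...,i].astype(int) for i in range(3)]
    V,U=np.mgrid[:480,:640]; P=px2w(d,U,V).reshape(480,640,3)
    out={}
    for n,m in dict(blue=(b>g+50)&(b>rr+60)&(P[...,2]>.14)&(P[...,2]<.2),red=(rr>g+80)&(rr>b+80)&(P[...,2]>.05)&(P[...,2]<.09)&(abs(P[...,1]+.24)<.15),
      grey=(P[...,2]>.158)&(P[...,2]<.185)&(abs(V-225)<25)&(abs(U-388)<25)).items():
        m&=(V>180)&(V<310)&(U>270)&(U<500)
        v,u=np.nonzero(m)
        if len(u)<10: print(n,"none");continue
        rc=cv2.minAreaRect(np.float32(np.c_[u,v])); z=np.median(P[m][:,2]); box=px2w(d,*cv2.boxPoints(rc).T,z=z)
        c=box.mean(0); e0=box[1]-box[0]; e1=box[2]-box[1]; L,S=(e0,e1) if np.hypot(*e0[:2])>np.hypot(*e1[:2]) else (e1,e0)
        print(n,len(u),"c",np.round(c,4),"L",np.round(np.hypot(*L[:2]),4),np.round(np.hypot(*S[:2]),4),"ang",round(np.degrees(np.arctan2(L[1],L[0]))%180,1))
    return d,P
E
python3 - <<'E'
from h import *
d,P=scene()
im=d["image"]
# base deck
m=(P[...,2]>.036)&(P[...,2]<.052)&(np.abs(P[...,1]-.02)<.25)&(im.max(2)<110)
m=cv2.morphologyEx(m.astype(np.uint8),cv2.MORPH_OPEN,np.ones((5,5)))
n,l,st,_=cv2.connectedComponentsWithStats(m);k=1+st[1:,4].argmax();v,u=np.nonzero(l==k)
q=px2w(d,u,v,z=.045)[:,:2]
rc=cv2.minAreaRect(np.float32(q*1000));print("base",rc, st[k])
for n,(u,v) in dict(vial=(322,307),turq=(374,328),beaker=(262,283)).items():
    print(n,px2w(d,[u],[v]).round(3))
c=im[180:320,240:500];cv2.imwrite("pics/crop1.png",cv2.resize(c,None,fx=3,fy=3,interpolation=2))
# side view cross-check of blue wing top
s=eyes.get_image("side");i=s["image"].astype(int);V,U=np.mgrid[:480,:640];Q=px2w(s,U,V).reshape(480,640,3)
w=(i[...,0]>i[...,1]+50)&(i[...,0]>i[...,2]+60)&(V>200)&(V<240)&(U>285)&(U<340);print("side blue",Q[w].min(0),Q[w].max(0),np.median(Q[w],0))
w=(i[...,2]>i[...,1]+80)&(V>360)&(V<410)&(U>270)&(U<350);print("side red",np.percentile(Q[w],[3,50,97],axis=0).round(4))
E
```

```text
blue 105 c [0.5775 0.0009 0.1722] L 0.033 0.0119 ang 6.9
red 135 c [ 0.5239 -0.2531  0.0736] L 0.0511 0.0098 ang 9.9
grey 264 c [ 0.5988 -0.1239  0.1681] L 0.0562 0.0143 ang 109.1
base ((589.1484985351562, -58.16242980957031), (156.41981506347656, 281.6015930175781), 8.381946563720703) [ 276  187  150   96 8343]
vial [[ 0.45  -0.007  0.058]]
turq [[ 0.414 -0.101  0.112]]
beaker [[0.493 0.101 0.114]]
side blue [ 0.46125767 -0.81479893 -0.00350358] [0.62766628 0.29511081 0.66166347] [ 0.5799166  -0.00405211  0.16825225]
side red [[ 0.4979 -0.2652  0.0662]
 [ 0.5225 -0.2576  0.0708]
 [ 0.5475 -0.2469  0.073 ]]
```

View pics/crop1.png

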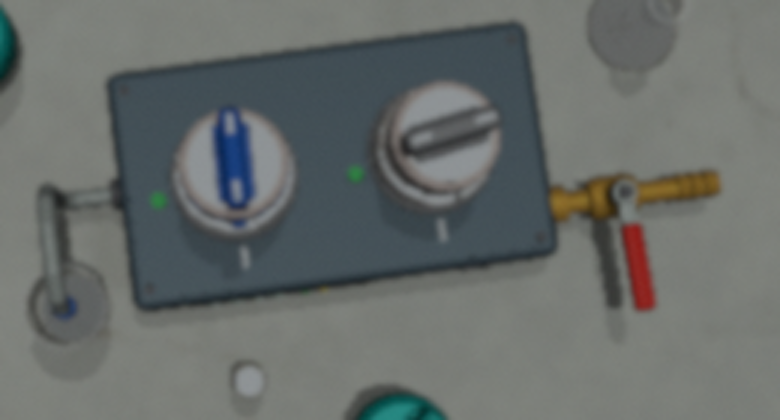

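The crop confirms it: blue wing over the white dash, unlocked, at about (235,160) in the crop. The grey wing is nearly along y and the lever points to -x. The numbers agree:
- Polisher yaw is about 8.5°.
- The left socket is at about (0.580, 0.003).
- The cock pivot is at about (0.571, -0.245). The predicted lever sleeve centre is (0.524, -0.253), which matches the measurement.

Call:
servo_tool:
  increments:
    - [[26,-46,0,0.027,60],[26,-46,0,0.027,60],[26,-46,0,0.027,60],[26,-46,0,0.027,60],[26,-46,0,0.027,60]]

```text
t: 0.82
tool_pos: [0.3156, 0.4694, 0.2186]
tool_rot: [[-0.993, 0.122, 0.0], [0.122, 0.993, 0.0], [-0.0, 0.0, -1.0]]
wrist_force: [0.7, 0.2, -0.4]
gripper_width: 0.0559
grasp_force: 0.0
```

Call:
servo_tool:
  increments:
    - [[26,-46,0,0.027,60],[26,-46,0,0.027,60],[26,-46,0,0.027,60],[26,-46,0,0.027,60],[26,-46,0,0.027,60]]

```text
t: 1.45
tool_pos: [0.4456, 0.2395, 0.2187]
tool_rot: [[-1.0, -0.013, 0.0], [-0.013, 1.0, 0.0], [-0.0, 0.0, -1.0]]
wrist_force: [1.1, -0.2, -0.9]
gripper_width: 0.0562
grasp_force: 0.0
```

Call:
servo_tool:
  increments:
    - [[26,-46,0,0.027,60],[26,-46,0,0.027,60],[26,-46,0,0.027,60],[26,-46,0,0.027,60],[0,0,0,0,60]]

```text
t: 2.08
tool_pos: [0.5503, 0.0526, 0.2185]
tool_rot: [[-0.994, -0.113, 0.001], [-0.113, 0.994, -0.001], [-0.0, -0.002, -1.0]]
wrist_force: [0.0, 0.8, 0.1]
gripper_width: 0.0559
grasp_force: 0.0
```

Call:
servo_tool:
  increments:
    - [[15,-25,0,0.017,60],[15,-25,0,0.018,60],[0,0,-30,0,60],[0,0,0,0,60]]

```text
t: 2.58
tool_pos: [0.5773, 0.0078, 0.1871]
tool_rot: [[-0.988, -0.155, -0.004], [-0.155, 0.988, 0.0], [0.004, 0.001, -1.0]]
wrist_force: [-0.2, 0.9, 0.1]
gripper_width: 0.0559
grasp_force: 0.0
```

Run:
```python
from h import *
print(r.sense()["tool_pos"])
d=eyes.get_image("side");cv2.imwrite("pics/s1.png",cv2.resize(d["image"][130:330,220:420],None,fx=3,fy=3,interpolation=2))
```

```text
[0.57728293 0.00780198 0.18707101]
```

View pics/s1.png

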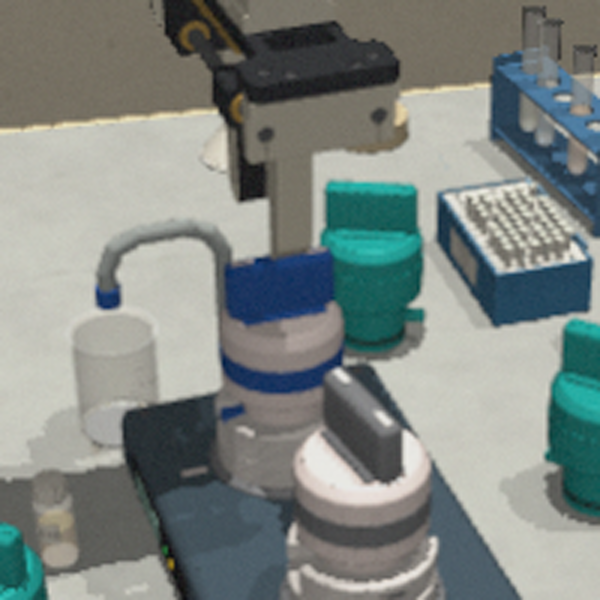

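The side view shows the fingers straddling the blue wing (wing at about (280,285), near finger tip at (292,250)). I'll centre, descend and close.

Call:
servo_tool:
  increments:
    - [[2,-4,0,0,60],[0,0,-22,0,60],[0,0,-20,0,60],[0,0,0,0,60],[0,0,0,0,60]]

```text
t: 3.25
tool_pos: [0.5814, 0.0032, 0.1477]
tool_rot: [[-0.988, -0.155, 0.001], [-0.155, 0.988, 0.0], [-0.001, -0.0, -1.0]]
wrist_force: [0.0, 0.5, 0.1]
gripper_width: 0.0558
grasp_force: 0.0
```

Call:
servo_tool:
  increments:
    - [[0,0,0,0,0],[0,0,0,0,0],[0,0,0,0,0],[0,0,0,0,0],[0,0,0,0,0]]

```text
t: 3.88
tool_pos: [0.5808, 0.0026, 0.1466]
tool_rot: [[-0.988, -0.154, -0.0], [-0.154, 0.988, -0.001], [0.0, -0.0, -1.0]]
wrist_force: [-0.1, -2.1, 1.4]
gripper_width: 0.0141
grasp_force: 29.9
```

Call:
servo_tool:
  increments:
    - [[0,0,-5,0,0],[0,0,-5,0,0],[0,0,-1,0,0],[0,0,0,0,0],[0,0,0,0,0]]

```text
t: 4.5
tool_pos: [0.5809, 0.0025, 0.136]
tool_rot: [[-0.988, -0.154, 0.0], [-0.154, 0.988, -0.001], [-0.0, -0.001, -1.0]]
wrist_force: [-1.9, -1.5, 8.4]
gripper_width: 0.0138
grasp_force: 30.0
```

Call:
servo_tool:
  increments:
    - [[0,0,-1,0,0],[0,0,0,0,0],[0,0,0,0,0]]

```text
t: 4.88
tool_pos: [0.581, 0.0024, 0.1358]
tool_rot: [[-0.988, -0.154, 0.001], [-0.154, 0.988, -0.001], [-0.001, -0.001, -1.0]]
wrist_force: [-4.0, -2.7, 15.6]
gripper_width: 0.0134
grasp_force: 30.0
```

Run:
```python
from h import *
s=r.sense();print(s["tool_pos"],s["wrist_force"])
d=eyes.get_image("side");i=d["image"].astype(int);V,U=np.mgrid[:480,:640];Q=px2w(d,U,V).reshape(480,640,3)
w=(i[...,0]>i[...,1]+50)&(i[...,0]>i[...,2]+60)&(V>195)&(V<245)&(U>285)&(U<340)&(d["range_z"]>0);print("side blue",w.sum(),np.percentile(Q[w],[2,50,98],axis=0).round(4))
```

```text
[0.58099243 0.00238028 0.13576101] [-4.02517442 -2.65843597 15.58785486]
side blue 19 [[ 5.922e-01 -4.400e-03  1.290e-01]
 [ 5.997e-01 -6.000e-04  1.564e-01]
 [ 6.057e-01  3.800e-03  1.598e-01]]
```

Bottomed out: the force jumped with no further travel. Now I turn clockwise.

Call:
servo_tool:
  increments:
    - [[0,0,0.5,-0.1,0],[0,0,0,-0.15,0],[0,0,0,-0.15,0],[0,0,0,-0.15,0],[0,0,0,-0.15,0]]

```text
t: 5.55
tool_pos: [0.581, 0.0021, 0.1358]
tool_rot: [[-0.853, 0.523, 0.001], [0.523, 0.853, -0.001], [-0.001, -0.0, -1.0]]
wrist_force: [-2.4, -4.4, 9.4]
gripper_width: 0.0137
grasp_force: 30.0
```

Call:
servo_tool:
  increments:
    - [[0,0,0,-0.15,0],[0,0,0,-0.15,0],[0,0,0,-0.15,0],[0,0,0,-0.15,0],[0,0,0,-0.1,0]]

```text
t: 6.18
tool_pos: [0.5808, 0.0019, 0.1359]
tool_rot: [[-0.316, 0.949, 0.001], [0.949, 0.316, -0.001], [-0.001, 0.0, -1.0]]
wrist_force: [-2.8, -3.1, 11.3]
gripper_width: 0.0138
grasp_force: 30.0
```

```bash
python3 -c "
from h import *
s=r.sense();print(s['tool_pos'],s['wrist_force'],s['moment'],s['tool_rot'][:,1])"
```

```text
[0.58083161 0.00185868 0.13586414] [-2.80893559 -3.12731985 11.28975641] [-1.02916238  1.03375522  0.16915434] [9.48693392e-01 3.16197455e-01 1.32693629e-04]
```

Call:
servo_tool:
  increments:
    - [[0,0,0,-0.05,0],[0,0,0,-0.05,0],[0,0,0,-0.03,0],[0,0,0,0,0]]

```text
t: 6.68
tool_pos: [0.5808, 0.0018, 0.1359]
tool_rot: [[-0.194, 0.981, 0.0], [0.981, 0.194, -0.001], [-0.001, 0.0, -1.0]]
wrist_force: [-2.8, -4.4, 11.8]
gripper_width: 0.0137
grasp_force: 30.1
```

```bash
python3 -c "
from h import *
s=r.sense();print(s['tool_pos'],s['wrist_force'],s['moment'],s['tool_rot'][:,1])"
```

```text
[0.58081928 0.00181867 0.1358618 ] [-2.83201632 -4.39758338 11.81654973] [-1.06632184  1.00582288  0.18610096] [9.80989715e-01 1.94059578e-01 2.45012164e-04]
```

Call:
servo_tool:
  increments:
    - [[0,0,0,-0.03,0],[0,0,0,-0.03,0],[0,0,0,0,0]]

```text
t: 7.05
tool_pos: [0.581, 0.002, 0.1359]
tool_rot: [[-0.136, 0.991, 0.001], [0.991, 0.136, -0.001], [-0.001, 0.001, -1.0]]
wrist_force: [-2.4, -3.7, 11.6]
gripper_width: 0.014
grasp_force: 31.1
```

```bash
python3 -c "
from h import *
s=r.sense();print(s['tool_pos'],s['wrist_force'],s['moment'],s['tool_rot'][:,1])
scene()"
```

```text
[0.58102957 0.00195209 0.13590884] [-2.40010048 -3.73057655 11.62774457] [-1.0546293   0.86943391  0.61871837] [9.90697659e-01 1.36079683e-01 6.84422355e-04]
blue none
red 144 c [ 0.5238 -0.2533  0.0736] L 0.0515 0.0105 ang 9.1
grey 261 c [ 0.5987 -0.1237  0.168 ] L 0.0568 0.0143 ang 109.1
```

The moment rose to 0.6 N·m, so it's at the stop. I'll let it up while gripped, then release.

Call:
servo_tool:
  increments:
    - [[0,0,2,0.03,0],[0,0,2,0,0],[0,0,2,0,0],[0,0,0,0,0],[0,0,0,0,0]]

```text
t: 7.72
tool_pos: [0.5808, 0.0027, 0.1412]
tool_rot: [[-0.165, 0.986, -0.0], [0.986, 0.165, -0.0], [-0.0, -0.0, -1.0]]
wrist_force: [-0.9, -4.5, 0.1]
gripper_width: 0.0142
grasp_force: 30.2
```

Call:
servo_tool:
  increments:
    - [[0,0,0,0,50],[0,0,0,0,50],[0,0,0,0,50],[0,0,0,0,50],[0,0,30,0,50]]

```text
t: 8.35
tool_pos: [0.5797, 0.0033, 0.1699]
tool_rot: [[-0.165, 0.986, -0.004], [0.986, 0.165, -0.0], [0.0, -0.004, -1.0]]
wrist_force: [-0.0, 0.1, -0.1]
gripper_width: 0.0463
grasp_force: 0.0
```

Call:
servo_tool:
  increments:
    - [[0,0,40,0,50],[-50,-30,0,0,0],[-50,-30,0,0,0],[-50,-30,0,0,0],[0,0,0,0,0]]

```text
t: 8.98
tool_pos: [0.4271, -0.0886, 0.2114]
tool_rot: [[-0.161, 0.987, -0.001], [0.987, 0.161, 0.001], [0.001, -0.001, -1.0]]
wrist_force: [0.6, 0.3, 0.5]
gripper_width: 0.0113
grasp_force: 0.0
```

Run:
```python
from h import *
s=r.sense();print(s['tool_pos'],s['wrist_force'])
d,P=scene()
cv2.imwrite("pics/t2.png",cv2.resize(d["image"][180:320,240:500],None,fx=3,fy=3,interpolation=2))
e=eyes.get_image("side");cv2.imwrite("pics/s2.png",cv2.resize(e["image"][190:370,230:430],None,fx=3,fy=3,interpolation=2))
```

```text
[ 0.42714714 -0.08856386  0.21143191] [0.58220219 0.29663746 0.47264093]
blue 85 c [0.5802 0.0033 0.1687] L 0.0249 0.0098 ang 102.0
red 140 c [ 0.5238 -0.2533  0.0733] L 0.0515 0.01 ang 9.9
grey 261 c [ 0.5986 -0.1234  0.1682] L 0.0573 0.0143 ang 109.1
```

View pics/s2.png

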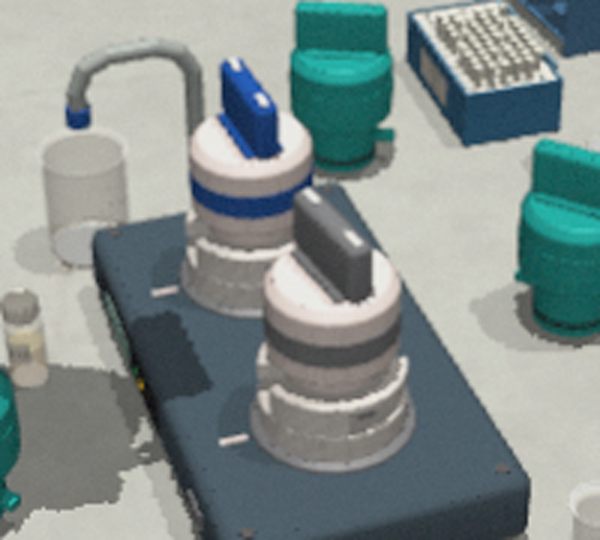

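The wing is locked: its top is at 168.7 mm (expected 168), turned about 86°, matching the grey one, and the bystanders are unmoved. Next, the lever. I'll put the shut fingers on its +y side.

Call:
servo_tool:
  increments:
    - [[28,-45,0,0,0],[28,-45,0,0,0],[28,-45,0,0,0],[0,0,0,0,0],[0,0,-40,0,0]]

```text
t: 9.7
tool_pos: [0.5176, -0.2221, 0.1719]
tool_rot: [[-0.166, 0.986, 0.005], [0.986, 0.166, -0.001], [-0.002, 0.004, -1.0]]
wrist_force: [1.1, 0.5, -0.5]
gripper_width: 0.0005
grasp_force: 0.0
```

Call:
servo_tool:
  increments:
    - [[0,0,-40,0,0],[0,0,-40,0,0],[0,0,-30,0,0],[0,0,0,0,0],[0,0,0,0,0]]

```text
t: 10.32
tool_pos: [0.5156, -0.2215, 0.0617]
tool_rot: [[-0.166, 0.986, 0.001], [0.986, 0.166, -0.0], [-0.0, 0.0, -1.0]]
wrist_force: [-0.1, 0.5, -0.1]
gripper_width: 0.0004
grasp_force: 0.0
```

Run:
```python
from h import *
s=r.sense();p=s['tool_pos'];print(p,s['wrist_force'])
e=eyes.get_image("side");cv2.imwrite("pics/s3.png",cv2.resize(e["image"][280:460,220:420],None,fx=3,fy=3,interpolation=2))
# waypoints: tool centre at r=55, offset 15 mm behind lever line, lever turned by a
pv=np.array([.5713,-.2447])
for a in range(0,100,10):
    t=np.radians(189.0+a); q=pv+.055*np.array([np.cos(t),np.sin(t)])+.015*np.array([np.sin(t),-np.cos(t)]); print(a,(q*1000).round(1),((q-p[:2])*1000).round(1))
```

```text
[ 0.51556741 -0.22154542  0.06174151] [-0.06136085  0.48326646 -0.08589157]
0 [ 514.6 -238.5] [ -0.9 -16.9]
10 [ 514.4 -248.4] [ -1.2 -26.9]
20 [ 515.9 -258.2] [  0.4 -36.7]
30 [ 519.1 -267.7] [  3.5 -46.1]
40 [ 523.9 -276.4] [  8.3 -54.8]
50 [ 530.1 -284.1] [ 14.5 -62.6]
60 [ 537.6 -290.7] [ 22.  -69.1]
70 [ 546.1 -295.8] [ 30.5 -74.3]
80 [ 555.3 -299.4] [ 39.8 -77.9]
90 [ 565.1 -301.4] [ 49.5 -79.8]
```

View pics/s3.png

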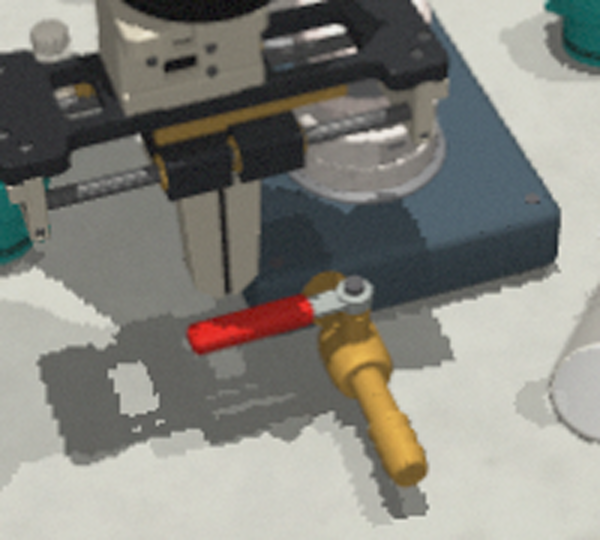

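The fingers (tip at about (228,290)) stand clear on the +y side of the red lever (190–310, 325). I'll sweep along the arc.

Call:
servo_tool:
  increments:
    - [[-1,-8,-4,0,0],[0,-9,0,0,0],[0,-10,0,0.174,0],[1,-10,0,0.174,0],[3,-10,0,0.174,0]]

```text
t: 11.0
tool_pos: [0.5176, -0.2696, 0.0575]
tool_rot: [[-0.639, 0.769, -0.0], [0.769, 0.639, 0.0], [0.0, 0.0, -1.0]]
wrist_force: [-0.1, 1.9, -0.7]
gripper_width: 0.0007
grasp_force: 0.8
```

Call:
servo_tool:
  increments:
    - [[5,-9,0,0.174,0],[6,-8,0,0.174,0],[8,-7,0,0.174,0],[8,-5,0,0.174,0],[0,0,0,0,0]]

```text
t: 11.62
tool_pos: [0.5449, -0.2994, 0.0574]
tool_rot: [[-0.982, 0.188, 0.001], [0.188, 0.982, -0.0], [-0.001, -0.0, -1.0]]
wrist_force: [0.7, -1.0, -0.3]
gripper_width: 0.0002
grasp_force: 0.0
```

Call:
servo_tool:
  increments:
    - [[9,-4,0,0.174,0],[5,-1,0,0.09,0],[5,-1,0,0.08,0],[0,0,0,0,0]]

```text
t: 12.12
tool_pos: [0.5632, -0.3045, 0.0571]
tool_rot: [[-0.988, -0.152, -0.001], [-0.152, 0.988, -0.0], [0.001, -0.0, -1.0]]
wrist_force: [-1.2, -0.7, -0.8]
gripper_width: 0.0006
grasp_force: 0.7
```

Run:
```python
from h import *
s=r.sense();p=s['tool_pos'];print(p,s['wrist_force'],s['moment'],s["joints"])
pv=np.array([.5713,-.2447])
t=np.radians(188.5+90);q=pv+.055*np.array([np.cos(t),np.sin(t)])+.015*np.array([np.sin(t),-np.cos(t)]);print(q-p[:2])
e=eyes.get_image("side");cv2.imwrite("pics/s4.png",cv2.resize(e["image"][280:460,220:420],None,fx=3,fy=3,interpolation=2))
```

```text
[ 0.56317916 -0.304459    0.05711609] [-1.16161426 -0.71238007 -0.81191183] [-0.23651204  0.33342856 -0.04246233] [ 0.46337399  0.69908712 -0.0866164   1.91378182  0.1102598   0.53367213
  2.02542014]
[0.00141512 0.00314598]
```

View pics/s4.png

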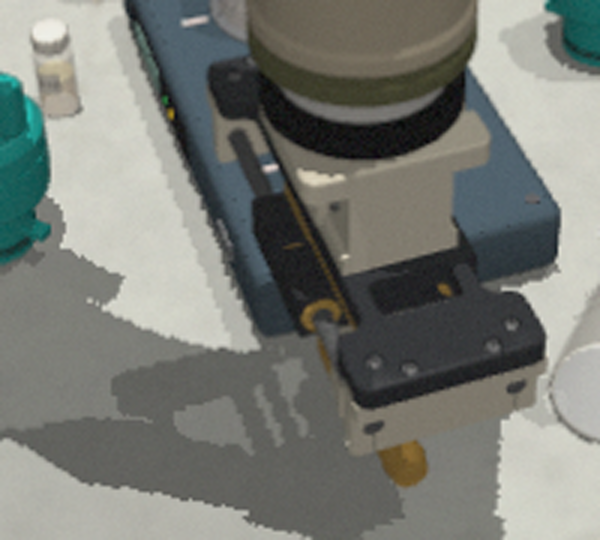

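The gripper covers the lever here; its body is clear of the flask (about (575,380)). I'll push gently towards +x until the force shows the stop.

Call:
servo_tool:
  increments:
    - [[1,0,0,0,0],[1,0,0,0,0],[0,0,0,0,0]]

```text
t: 12.55
tool_pos: [0.5634, -0.3044, 0.057]
tool_rot: [[-0.988, -0.153, -0.004], [-0.153, 0.988, 0.0], [0.004, 0.001, -1.0]]
wrist_force: [-7.4, -2.3, 3.7]
gripper_width: 0.0006
grasp_force: 3.9
```

Call:
servo_tool:
  increments:
    - [[1,0,0,0,0],[1,0,0,0,0],[0,0,0,0,0]]

```text
t: 12.92
tool_pos: [0.5635, -0.3044, 0.057]
tool_rot: [[-0.988, -0.153, -0.007], [-0.153, 0.988, 0.001], [0.007, 0.002, -1.0]]
wrist_force: [-12.0, -1.2, 8.9]
gripper_width: 0.0001
grasp_force: 6.3
```

Call:
servo_tool:
  increments:
    - [[1,0,0,0,0],[1,0,0,0,0],[0,0,0,0,0]]

```text
t: 13.3
tool_pos: [0.5635, -0.3044, 0.0569]
tool_rot: [[-0.988, -0.152, -0.01], [-0.152, 0.988, 0.001], [0.01, 0.003, -1.0]]
wrist_force: [-17.1, -1.8, 12.9]
gripper_width: 0.0009
grasp_force: 8.7
```

At the stop. I'll back off to -x, lift, and check.

Call:
servo_tool:
  increments:
    - [[-15,0,0,0,0],[-20,0,0,0,0],[-10,0,40,0,0],[0,0,60,0,0],[0,0,50,0,0]]

```text
t: 13.92
tool_pos: [0.5253, -0.3036, 0.2094]
tool_rot: [[-0.988, -0.156, 0.002], [-0.156, 0.988, -0.0], [-0.002, -0.001, -1.0]]
wrist_force: [0.8, -0.8, -1.1]
gripper_width: 0.0005
grasp_force: 0.0
```

Call:
servo_tool:
  increments:
    - [[-20,-50,30,0,0],[-20,-50,0,0,0],[-20,-50,0,0,0],[0,0,0,0,0],[0,0,0,0,0]]

```text
t: 14.55
tool_pos: [0.4653, -0.4533, 0.237]
tool_rot: [[-0.988, -0.156, 0.001], [-0.156, 0.988, 0.001], [-0.001, 0.0, -1.0]]
wrist_force: [-0.8, 1.3, 0.3]
gripper_width: 0.0006
grasp_force: 0.0
```

Run:
```python
from h import *
s=r.sense();print(s['t'],s['tool_pos'],s['wrist_force'])
d,P=scene()
cv2.imwrite("pics/t5.png",cv2.resize(d["image"][130:360,200:520],None,fx=2.5,fy=2.5,interpolation=2))
```

```text
14.55 [ 0.46531727 -0.45326178  0.23703675] [-0.77545641  1.25581369  0.30465364]
blue 83 c [0.5802 0.0032 0.1683] L 0.0249 0.0096 ang 100.1
red 139 c [ 0.5777 -0.2927  0.0734] L 0.0502 0.0103 ang 98.5
grey 260 c [ 0.5988 -0.1239  0.1681] L 0.0562 0.0143 ang 109.1
```

View pics/t5.png

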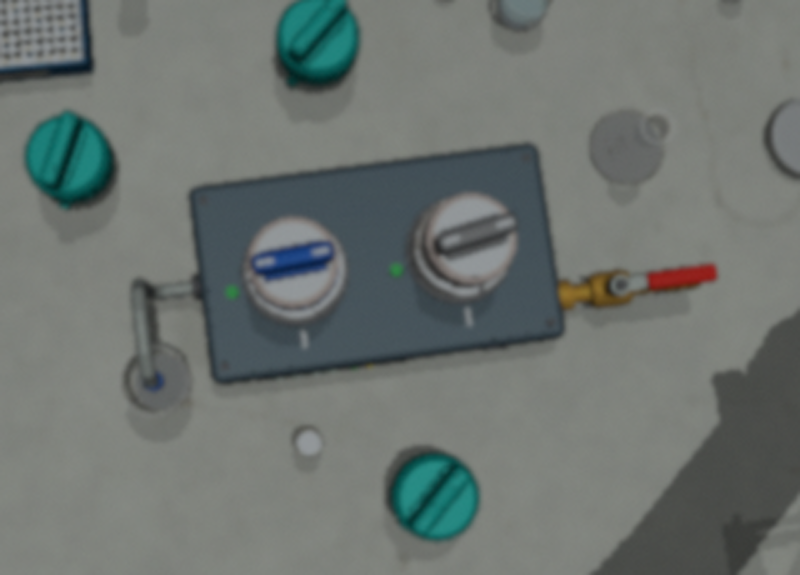

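The lever (650–715, 277) is in line with the pipe at 98.5°, which is yaw + 90°. The blue wing (292,260) is locked along y, and the vial, beaker and flask are where they were. Handing in.

```bash
python3 -c "
from bench import ticket
print(ticket.close_job())"
```

```text
the job is handed in; nothing more can be done
None
```

The blue cartridge is locked in its notch (turned about 86° to the stop), then the feed cock was opened to its stop in line with the pipe; the glassware was left undisturbed, and I handed the job in at about 14.6 s.

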